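# Jack a lathe chuck up level and slide it onto its stand

### The job

Fit the loose crank handle down onto the jack's square drive shaft and wind it until the jack's table, with the lathe chuck on it, is level with the top of the stand next to it. Then slide the chuck straight across, without lifting or tipping it, so that it stands in the middle of the stand's top. Leave the jack at that height with the crank on its shaft, and leave the other things on the bench alone.

Things in the scene. Friction and masses are not known exactly. Their poses are not given: they have to be found in the camera images.
- jack: Fixed grey screw jack, base plate 120 x 300 x 12 mm. Origin on the work surface under the lift table's centre. x points from the table to the stand (away from the robot, within 9 degrees), y from the table to the gear tower 200 mm to the left: 56 x 56 mm, 70 mm high with the turning collar (radius 20 mm) on top.
- table_top (a point): Centre of the top face of the jack's square steel lift table, 110 x 110 mm. The table starts at its lowest, 75 mm above the work surface, and can rise 45 mm. It stays at the height where winding stops.
- shaft_seat (a point): Centre of the flat collar on the gear tower, at the foot and on the axis of the upright square drive shaft, 70 mm above the work surface. Shaft 16 x 16 mm, 28 mm tall, the upper 6 mm a blunt cone. The point turns with the shaft; at the start the flats are parallel to the jack's x and y. The crank's hub rests on this collar when fully down.
- drive (a joint): Turn of the drive shaft in rad, 0 at the start (table lowest, a stop). It grows as the shaft is turned clockwise seen from above, which raises the table 16 mm a full turn (2 pi). Turning it takes about 0.1 N m, and it does not run back.
- crank: Loose steel crank handle, 0.32 kg, 164 mm long, standing on its hub. Origin: centre of the hub's underside, z up, x along the arm to the knob. Hub 36 mm square with a 19 mm square socket open downward, 31 mm deep, sides parallel to x and y (fits the shaft four ways). Arm 22 mm wide, 31 to 41 mm high. Counterweight of 34 mm diameter, top at 55 mm, 40 mm behind the hub axis (away from the knob).
- knob_mid (a point): Middle of the crank's upright black knob, 70 mm above the crank's underside, on the knob's axis. The knob is 24 mm in diameter, from 43 to 98 mm height, and spins freely on its pin, so a gripper can hold it without turning while it goes round.
- chuck: Grey steel lathe chuck, 92 mm diameter, 71 mm high, 0.6 to 1.1 kg, standing on the jack's table. Origin at the centre of its underside. Round foot of 34 mm radius up to 19 mm height, round body of 46 mm radius from 19 to 53 mm height, four jaws above that.
- stand_top (a point): Centre of the flat steel top of the fixed stand behind the jack, 130 x 130 mm, its axes parallel to the jack's. The top is 22 to 36 mm above the lowest table height. Its near edge, 4 mm beyond the table's far edge, has a bevel 16 mm long that drops 4 mm toward the table.
- wax_tin: Bystander: round wax tin, 87 mm diameter, 45 mm high; origin at the centre of its underside.
- sanding_pad: Bystander: dark sanding pad, 64 x 95 x 21 mm, origin at the centre of its underside.
- chuck_key: Bystander: steel T-shaped chuck key lying flat, 76 x 99 x 15 mm; origin near its middle on the underside.
- boss_mid (a point): Middle of the crank's square boss above the hub, on the hub's axis, 57 mm above the crank's underside. The boss is 22 x 22 mm, from 41 to 73 mm height, flats parallel to the crank's x and y: the place to hold the crank when carrying it (balanced near there). The knob stands 70 mm away.
There are look-alikes about, which are no part of the job. Of the things that look like the chuck, the larger one is meant.

How it is judged:
By the outcome, as a careful person would: the job done as asked, in the order asked, and still so for the second after the job is handed in, with the robot touching nothing.
It also fails if it takes over 72 s, if anything falls off the work surface, if the arm or the gripper's body presses on something with over 40 N, if the wrist force passes 120 N, or if a joint passes its speed limit or range.

### The arm

A 6-joint arm with a two-finger parallel gripper is mounted at the origin on a cart in front of the work surface, level with it; the furniture and walls round the work are solid. World frame = base frame: x ahead of the robot, y to its left, z up, the work surface at z = 0. Lengths are in m, angles in rad, forces in N, time in s.
With the tool pointing down it reaches from about 0.25 to 0.775 m from the base axis. Payload 4 kg.
Tool frame: the origin (TCP) lies on the centre line of the jaws, within the pads' length; the fingertips stand 17 mm ahead of it and the grasp point (between the pads) lies 2 mm behind it; z points along the fingers, y is the line along which they close (so a half turn about z gives the same grasp; the last joint's range is limited). The gripper opens to 94 mm and grips with 3 to 60 N. Pads are 16 mm wide; open, the fingers measure 119 mm over their backs; the gripper's body (75 mm by 177 mm) begins 78 mm behind the grasp point.
Start: joints at [-1.215, 0.087, 1.371, -0, 1.684, -0.103], TCP at [0.244, -0.493, 0.191] pointing down, gripper open.
Joint ranges: [-3.1, 3.1], [-0.76, 2.03], [0.27, 2.55], [-1.08, 4.22], [0.17, 2.65], [-2.57, 2.57]. Speed limits (rad/s): [2.79, 2.79, 3.14, 3.14, 3.14, 3.14].

### API

Orientations are given as [roll, pitch, yaw] about the fixed x, y, z axes, in that order (R = Rz(yaw) Ry(pitch) Rx(roll)).
In Python, from bench import robot gives the robot as it stands.
- The arm moves only by the tool servo_tool, never from a script. Its argument "plan" is a list of rows, each a list of 7 numbers: the shift along the tool's x, y, z normalised to -1 to 1, where 1 is 0.1 m, then the turn, a rotation vector about the tool's x, y, z normalised to -1 to 1, where 1 is pi/2 rad, then the finger opening in mm, from 0 to 94. In form: [[x, y, z, ax, ay, az, gripper], ...]. A call has 1 to 12 rows; each row is the pose to reach, as a shift and turn from the pose commanded when the call began, along the tool's axes at that moment; what a row does not reach only later rows make up. A row lasts 1/12 s, in which the tool goes at most 41.7 mm and 7.16 degrees, less where a joint would pass 70% of its speed; a pose out of reach is approached as far as the arm can. A call with a number of a shift or a turn outside -1 to 1 is refused whole. A call with a gripper value outside its range is refused whole. The fingers move at their own pace and stop on an object; the grip force is fixed at half the most. Time passes only in rows, so rows that repeat a pose let the fingers close. It gives the time, the measured TCP pose, the force, the opening and the grip force at its end, in the units of the state.
- robot.get_obs(): the state, without advancing time (a new reading comes with each control period).
- robot.snapshot(name): name is "side" or "top"; returns the picture (420x560x3 uint8, red, green, blue); there is no depth.
- robot.camera_params(name): a dict with "camera_matrix" (3x3 intrinsics, pixels), "rvec" (rotation vector, rad) and "tvec" (3), from world to camera coordinates, as OpenCV has them. Camera axes: x right, y down, z forward; pixel columns grow to the right and rows downward; lengths in m; the calibration is good to about 2 mm. A picture is of the moment at which its call begins. camera_params takes no time and is no camera call.
- robot.close_job(): hands the job in; it is judged then, once.
Trained networks look in the newest picture that a camera, given by its name, has taken for a name from the list of things; names that differ only in an ending like _2 or _b are one class to them, and where a whole thing is asked for, a point or a joint stands for the part that bears it (a point fixed in the world has none). Each returns a list of dicts, best first, with "conf" (0 to 1); they miss things now and then, are a little off and sometimes report something else, mostly with a low value. They report only what shows in the picture. A call takes as long as a camera call. They do not tell look-alikes from the thing itself.
- robot.find_in(thing, camera): "extent" ([centre column, centre row, width, height] in pixels, round what is visible of it).
The state is a dict: "time": time; "joint_positions": joint angles; "qvel": joint speeds; "joint_torque": joint torques, N m; "tool_pos": TCP position; "ee_rot": TCP orientation; "wrist_force": force on the tool from outside, world axes, zero at the start; "wrist_torque": the same for the moment, N m; "width": finger opening in m; "finger_force": force on a finger pad.
Only numpy, scipy, OpenCV 4.12 (cv2) and the standard library are available. Lean on these libraries where they do the work, as an engineer would, in place of code of your own. Each camera call takes 0.05 s, during which the arm holds its last target. There are 200 camera calls.

## Working session

There is one attempt and no reset: what is moved stays moved. The work goes in short steps, Python scripts to look and compute and a tool call to move; the robot and the scene stay as the last step left them, time stands still between calls to the robot, and variables do not carry over. Pictures are saved under pics/ and viewed, at most 10 in all, crops included, and the job is handed in when it is done.

Besides the shell and the picture viewer there is one more tool, called after "Emit:" as a command line: name --pt "numbers of a row" for each row, then --argument value for the rest. servo_tool: Moves the arm, as the interface text tells. Scaled input: -1 to 1 covers 0.1 m each way for a shift and pi/2 rad each way for a turn. Its arguments: {"type":"object","properties":{"plan":{"type":"array","items":{"type":"array","items":{"type":"number"}}}},"required":["plan"]}

```bash
mkdir -p pics
python3 - <<'E'
from bench import robot
import cv2, numpy as np
for n in ("side","top"):
    im=robot.snapshot(n); cv2.imwrite(f"pics/{n}0.png",im[:,:,::-1])
    p=robot.camera_params(n); R=cv2.Rodrigues(np.array(p["rvec"]))[0]
    print(n,np.round(p["camera_matrix"],1).tolist(),"pos",np.round(-R.T@np.array(p["tvec"]).ravel(),3), "fwd",np.round(R[2],2))
    for t in ("crank","knob_mid","boss_mid","chuck","jack","shaft_seat","table_top","stand_top"):
        try: print(t,[(np.round(d["extent"]).tolist(),round(d["conf"],2)) for d in robot.find_in(t,n)])
        except Exception as e: print(t,e)
o=robot.get_obs(); print(o["time"],o["tool_pos"],o["ee_rot"])
E
```

```text
side [[481.8, 0.0, 274.6], [0.0, 481.8, 207.9], [0.0, 0.0, 1.0]] pos [0.425 0.875 0.613] fwd [ 0.1  -0.86 -0.5 ]
crank [([194.0, 287.0, 78.0, 36.0], 0.7)]
knob_mid [([193.0, 287.0, 73.0, 41.0], 0.94), ([275.0, 274.0, 17.0, 20.0], 0.43)]
boss_mid [([194.0, 288.0, 79.0, 40.0], 0.85)]
chuck [([356.0, 248.0, 27.0, 33.0], 0.77), ([295.0, 201.0, 42.0, 46.0], 0.6)]
jack [([279.0, 262.0, 80.0, 119.0], 0.75)]
shaft_seat [([278.0, 271.0, 20.0, 25.0], 0.77)]
table_top [([292.0, 221.0, 56.0, 40.0], 0.65)]
stand_top [([230.0, 220.0, 71.0, 72.0], 0.65)]
top [[483.3, 0.0, 279.4], [0.0, 483.3, 208.9], [0.0, 0.0, 1.0]] pos [0.427 0.01  1.194] fwd [ 0.1   0.02 -1.  ]
crank [([209.0, 160.0, 42.0, 56.0], 0.89)]
knob_mid [([210.0, 160.0, 40.0, 53.0], 0.79), ([214.0, 223.0, 20.0, 19.0], 0.17)]
boss_mid [([209.0, 162.0, 39.0, 50.0], 0.56)]
chuck [([286.0, 284.0, 28.0, 29.0], 0.87), ([302.0, 230.0, 44.0, 41.0], 0.57)]
jack [([265.0, 227.0, 126.0, 58.0], 0.65)]
shaft_seat [([212.0, 224.0, 13.0, 13.0], 0.6)]
table_top [([300.0, 226.0, 54.0, 50.0], 0.8)]
stand_top [([302.0, 173.0, 57.0, 58.0], 0.89)]
0.9 [ 0.24360657 -0.49314879  0.19065515] [3.14138996e+00 6.84606791e-06 4.58818267e-01]
```

View pics/side0.png

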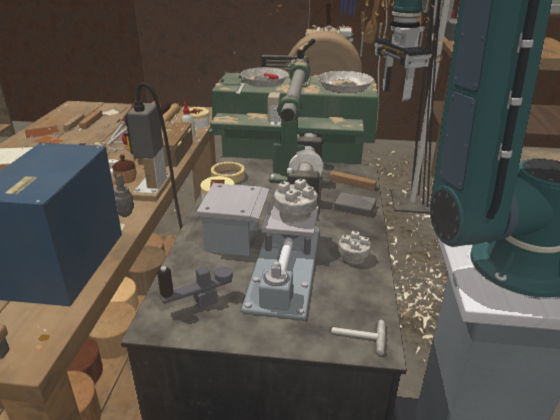

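View pics/top0.png

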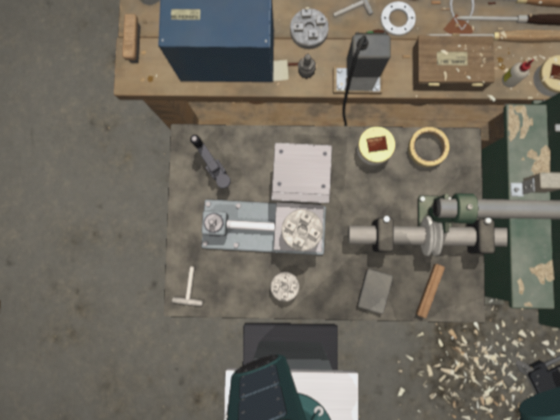

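Look-alikes for the chuck in the top view are (302,230) on the jack's table, (286,284) on the bench, and (309,27) on the back workbench. The one at (302,230) fits: it stands on the lift table and is the larger of the two on the work surface. I'll confirm that in the enlarged crops.

```bash
cat > h.py <<'E'
from bench import robot
import cv2, numpy as np
C={}
for n in ("side","top"):
    p=robot.camera_params(n); R=cv2.Rodrigues(np.array(p["rvec"]))[0]; t=np.array(p["tvec"]).ravel()
    C[n]=(np.array(p["camera_matrix"]),R,t)
def ray(n,uv):
    K,R,t=C[n]; d=R.T@np.linalg.inv(K)@np.array([uv[0],uv[1],1.]); return -R.T@t,d/np.linalg.norm(d)
def onz(n,uv,z):
    o,d=ray(n,uv); return o+d*(z-o[2])/d[2]
def tri(a,b):  # a: top px, b: side px
    A=np.zeros((3,3));v=np.zeros(3)
    for n,u in (("top",a),("side",b)):
        o,d=ray(n,u);P=np.eye(3)-np.outer(d,d);A+=P;v+=P@o
    return np.linalg.solve(A,v)
def proj(n,X):
    K,R,t=C[n]; q=K@(R@np.array(X)+t); return q[:2]/q[2]
def crop(n,name,x0,y0,x1,y1,s):
    im=robot.snapshot(n)[y0:y1,x0:x1,::-1]; cv2.imwrite(f"pics/{name}.png",cv2.resize(im,None,fx=s,fy=s,interpolation=cv2.INTER_CUBIC))
E
python3 - <<'E'
from h import *
crop("top","topc1",170,120,340,310,3.1)
crop("side","sidec1",145,170,345,320,4)
print("rod end",tri((440,208),(285,112)), "arbor end",tri((351,235),(305,190)))
for z in(.1,.15,.2,.3): print(z,onz("top",(351,235),z),onz("top",(425,200),z))
print("shaft",onz("top",(212,224),.085),tri((212,224),(278,271)))
print("table",onz("top",(300,226),.075),"chuck",onz("top",(302,230),.11),"stand",onz("top",(302,173),.104))
print("boss?",onz("top",(209,160),.05))
E
```

```text
rod end [ 0.53292296 -0.2974124   0.20663584] arbor end [ 0.47375963 -0.13352821  0.07435253]
0.1 [ 0.4766623  -0.13018062  0.1       ] [ 0.5586236  -0.29721986  0.1       ]
0.15 [ 0.47441312 -0.12378102  0.15      ] [ 0.5526289  -0.28318676  0.15      ]
0.2 [ 0.47216395 -0.11738141  0.2       ] [ 0.54663419 -0.26915366  0.2       ]
0.3 [ 0.46766561 -0.10458219  0.3       ] [ 0.53464478 -0.24108746  0.3       ]
shaft [0.4975677  0.18754511 0.085     ] [0.49786802 0.18860358 0.07834713]
table [ 0.4967458  -0.01546871  0.075     ] chuck [ 0.48566652 -0.01927321  0.11      ] stand [ 0.61607263 -0.01783211  0.104     ]
boss? [0.65407691 0.20508798 0.05      ]
```

View pics/topc1.png

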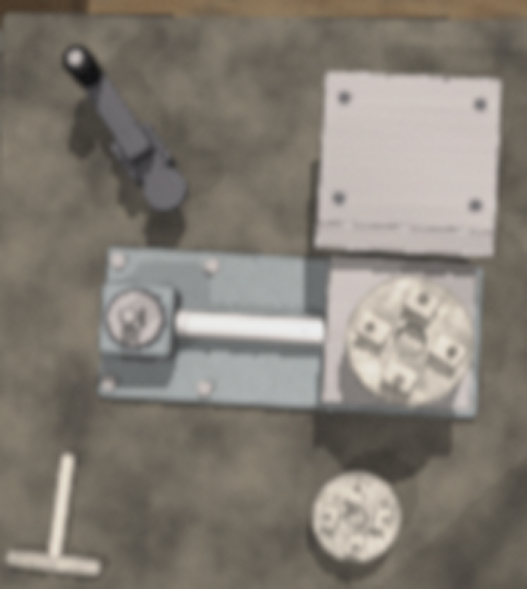

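View pics/sidec1.png

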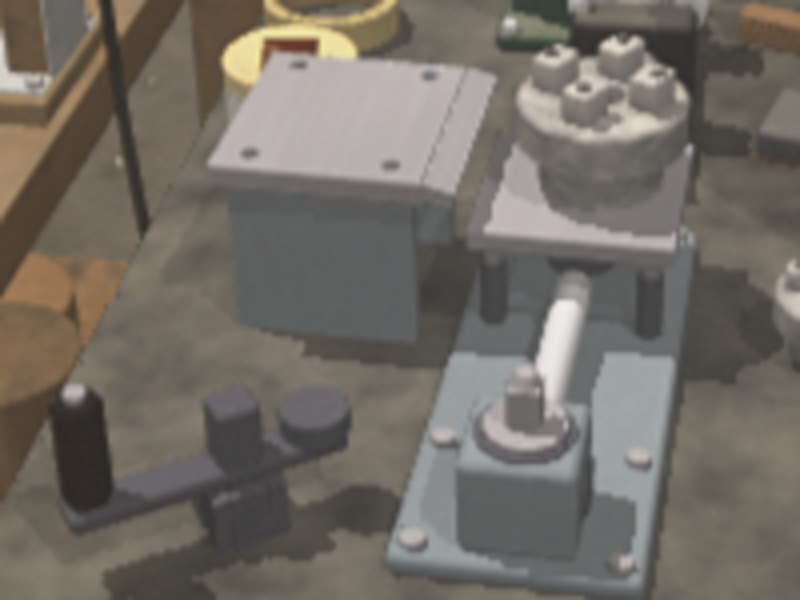

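The crops confirm the larger chuck stands on the lift table (top view about (302,230)). The smaller look-alike on the bench is at (286,284). The crank stands with its knob at top px (195,139) and its counterweight at (223,180), and the shaft is at (212,222).

```bash
cat > fit.py <<'E'
from h import *
from scipy.optimize import least_squares
T=lambda u,v:("top",(170+(u+.5)/3.1-.5,120+(v+.5)/3.1-.5))
S=lambda u,v:("side",(145+(u+.5)/4-.5,170+(v+.5)/4-.5))
def rot(p,q): 
    c,s=np.cos(q[2]),np.sin(q[2]); return np.array([q[0]+c*p[0]-s*p[1],q[1]+s*p[0]+c*p[1],p[2]])
def solve(obs,q0):
    f=lambda q:np.concatenate([proj(o[0],rot(m(q) if callable(m) else m,q))-o[1] for o,m in obs])
    r=least_squares(f,q0,loss="soft_l1"); return r.x,f(r.x).reshape(-1,2)
crank=[(T(76,58),(.07,0,.098)),(S(77,390),(.07,0,.098)),(T(165,187),(-.04,0,.055)),(S(313,404),(-.04,0,.055)),(S(232,400),(0,0,.073))]
q,e=solve(crank,[.65,.2,.5]);print("crank",q.round(4),e.round(1).tolist())
st=lambda a,b,dz=0:(lambda q:(.124+a,b,.075+q[3]-dz))
jack=[(T(134,317),(0,.2,.07)),(S(526,430),(0,.2,.07)),(S(524,370),(0,.2,.098)),
 (T(326,72),st(.065,.065)),(T(501,79),st(.065,-.065)),(T(316,248),st(-.065,.065,.004)),(T(495,256),st(-.065,-.065,.004)),
 (S(212,162),st(.065,.065)),(S(276,52),st(.065,-.065)),(S(496,74),st(-.065,-.065,.004)),
 (S(446,200),st(-.065,.065,.004)),(S(472,240),(.055,.055,.075)),(S(678,250),(-.055,.055,.075)),(S(692,150),(-.055,-.055,.075))]
j,e=solve(jack,[.5,-.01,-.02,.03]);print("jack",j.round(4),e.round(1).tolist())
P=lambda a,b:rot((a,b,0),j)[:2].round(4)
print("shaft",P(0,.2),"table",P(0,0),"stand",P(.124,0))
ch=[(T(412,342),(0,0,.128)),(S(603,110),(0,0,.128))]
c,e=solve([(o,m) for o,m in ch],[.5,0,0]);print("chuck",c.round(4),e.round(1).tolist())
E
python3 fit.py
```

```text
crank [0.6363 0.1924 0.6002] [[0.4, 0.4], [-0.7, 1.3], [-0.2, 0.7], [0.2, -0.2], [-0.4, -0.9]]
jack [ 0.4928 -0.0107 -0.0452  0.0308] [[-0.5, 0.7], [-0.5, -2.5], [0.2, 0.0], [-0.1, 0.1], [0.1, 1.1], [-0.5, -0.3], [-1.1, 0.6], [-1.8, 0.7], [-0.6, -0.3], [0.3, 0.4], [1.7, -1.4], [-1.9, -2.7], [-0.4, -0.2], [0.7, -1.8]]
shaft [0.5019 0.1891] table [ 0.4928 -0.0107] stand [ 0.6167 -0.0163]
chuck [ 0.4847 -0.0188  0.    ] [[-0.6, 0.0], [0.0, -4.6]]
```

Emit:
servo_tool --pt "0.51 -0.84 -0.25 0 0 0 60" --pt "0.51 -0.84 -0.25 0 0 0 60" --pt "0.51 -0.84 -0.25 0 0 0 60" --pt "0.51 -0.84 -0.25 0 0 0 60"

```text
time: 1.33
tool_pos: [0.253, -0.3932, 0.2179]
ee_rot: [3.138, -0.001, 0.461]
wrist_force: [0.2, -0.6, 0.3]
width: 0.0709
finger_force: 0.0
```

Emit:
servo_tool --pt "0.51 -0.84 -0.25 0 0 0 60" --pt "0.51 -0.84 -0.25 0 0 0 60" --pt "0.51 -0.84 -0.25 0 0 0 60" --pt "0.51 -0.84 -0.25 0 0 0 60"

```text
time: 1.67
tool_pos: [0.2613, -0.2961, 0.2425]
ee_rot: [3.138, -0.001, 0.462]
wrist_force: [1.2, -0.0, -0.0]
width: 0.0601
finger_force: 0.0
```

Emit:
servo_tool --pt "0.51 -0.84 -0.25 0 0 0 60" --pt "0.51 -0.84 -0.25 0 0 0 60" --pt "0.51 -0.84 -0.25 0 0 0 60" --pt "0.51 -0.84 -0.25 0 0 0 60"

```text
time: 2.0
tool_pos: [0.27, -0.1987, 0.2671]
ee_rot: [3.138, -0.001, 0.462]
wrist_force: [0.5, -0.1, 0.2]
width: 0.0603
finger_force: 0.0
```

```bash
cat >> h.py <<'E'
def go(tgt,yaw,n=1,frm=None):
    """normalised tool shift (split over n calls) and az from the present (or given) pose to tgt, tool down"""
    o=robot.get_obs(); p,psi=(np.array(o["tool_pos"]),o["ee_rot"][2]) if frm is None else (np.array(frm[:3]),frm[3])
    d=np.array(tgt)-p; c,s=np.cos(psi),np.sin(psi); dy=(yaw-psi+np.pi)%(2*np.pi)-np.pi
    print("tool",[round(float(k),3) for k in np.array([c*d[0]+s*d[1],s*d[0]-c*d[1],-d[2]])*10/n],"az",round(-dy/(np.pi/2),3),"per call of",n)
E
python3 - <<'E'
from h import *
o=robot.get_obs(); print(o["time"],np.round(o["tool_pos"],4),np.round(o["ee_rot"],4),np.round(o["wrist_force"],1))
print("cabinet",tri((178,80),(62,300)),tri((178,45),(50,178)))
go((.636,.192,.24),.459,6)
E
```

```text
2.0 [ 0.27   -0.1987  0.2671] [ 3.138e+00 -1.400e-03  4.618e-01] [ 0.5 -0.1  0.2]
cabinet [0.85462779 0.28775527 0.05615617] [0.85033439 0.24031062 0.26587093]
tool [0.836, -0.311, 0.045] az 0.002 per call of 6
```

Emit:
servo_tool --pt "0.84 -0.31 0 0 0 0 60" --pt "0.84 -0.31 0 0 0 0 60" --pt "0.84 -0.31 0 0 0 0 60" --pt "0.84 -0.31 0 0 0 0 60"

```text
time: 2.33
tool_pos: [0.332, -0.1345, 0.2643]
ee_rot: [-3.14, 0.002, 0.463]
wrist_force: [0.7, -0.8, -0.3]
width: 0.0601
finger_force: 0.0
```

Emit:
servo_tool --pt "0.84 -0.31 0 0 0 0 60" --pt "0.84 -0.31 0 0 0 0 60" --pt "0.84 -0.31 0 0 0 0 60" --pt "0.84 -0.31 0 0 0 0 60"

```text
time: 2.67
tool_pos: [0.393, -0.0702, 0.2643]
ee_rot: [-3.141, 0.003, 0.46]
wrist_force: [-0.1, -0.2, 0.1]
width: 0.0603
finger_force: 0.0
```

Emit:
servo_tool --pt "0.84 -0.31 0 0 0 0 60" --pt "0.84 -0.31 0 0 0 0 60" --pt "0.84 -0.31 0 0 0 0 60" --pt "0.84 -0.31 0 0 0 0 60"

```text
time: 3.0
tool_pos: [0.4543, -0.0057, 0.2645]
ee_rot: [-3.141, 0.003, 0.459]
wrist_force: [-0.1, -0.3, -0.1]
width: 0.06
finger_force: 0.0
```

Emit:
servo_tool --pt "0.84 -0.31 0 0 0 0 60" --pt "0.84 -0.31 0 0 0 0 60" --pt "0.84 -0.31 0 0 0 0 60" --pt "0.84 -0.31 0 0 0 0 60"

```text
time: 3.33
tool_pos: [0.5157, 0.059, 0.2645]
ee_rot: [3.141, 0.003, 0.458]
wrist_force: [-0.2, -0.2, 0.3]
width: 0.0602
finger_force: 0.0
```

Emit:
servo_tool --pt "0.84 -0.31 0.3 0 0 -0.09 60" --pt "0.84 -0.31 0.3 0 0 -0.09 60" --pt "0.84 -0.31 0.3 0 0 -0.09 60" --pt "0.84 -0.31 0.3 0 0 -0.09 60" --pt "0.84 -0.31 0.3 0 0 -0.09 60"

```text
time: 3.75
tool_pos: [0.5763, 0.1231, 0.2357]
ee_rot: [3.141, 0.002, 0.598]
wrist_force: [-0.5, -0.1, -0.7]
width: 0.0599
finger_force: 0.0
```

Run:
```python
from h import *
o=robot.get_obs(); print(o["time"],np.round(o["tool_pos"],4),np.round(o["ee_rot"],4),np.round(o["wrist_force"],1),np.round(o["joint_positions"],2))
go((.6363,.1924,.14),.600,1)
```

```text
3.75 [0.5763 0.1231 0.2357] [3.1409e+00 2.0000e-03 5.9810e-01] [-0.5 -0.1 -0.7] [ 0.12  0.17  1.19 -0.    1.78  1.09]
tool [0.886, -0.235, 0.957] az -0.001 per call of 1
```

Emit:
servo_tool --pt "0.885 -0.235 0.96 0 0 0 60" --pt "0.885 -0.235 0.96 0 0 0 60" --pt "0.885 -0.235 0.96 0 0 0 60" --pt "0.885 -0.235 0.96 0 0 0 60" --pt "0.885 -0.235 0.96 0 0 0 60" --pt "0.885 -0.235 0.96 0 0 0 60"

```text
time: 4.25
tool_pos: [0.6367, 0.1929, 0.1415]
ee_rot: [3.14, -0.001, 0.599]
wrist_force: [0.5, -0.1, 0.3]
width: 0.06
finger_force: 0.0
```

Run:
```python
from h import *
o=robot.get_obs(); print(o["time"],np.round(o["tool_pos"],4),np.round(o["ee_rot"],4))
a=robot.snapshot("side")[200:330,130:260,::-1]; b=robot.snapshot("top")[100:230,150:280,::-1]
cv2.imwrite("pics/g1.png",cv2.resize(np.hstack([a,b]),None,fx=3,fy=3,interpolation=cv2.INTER_CUBIC))
```

```text
4.25 [0.6367 0.1929 0.1415] [ 3.1401e+00 -6.0000e-04  5.9870e-01]
```

View pics/g1.png

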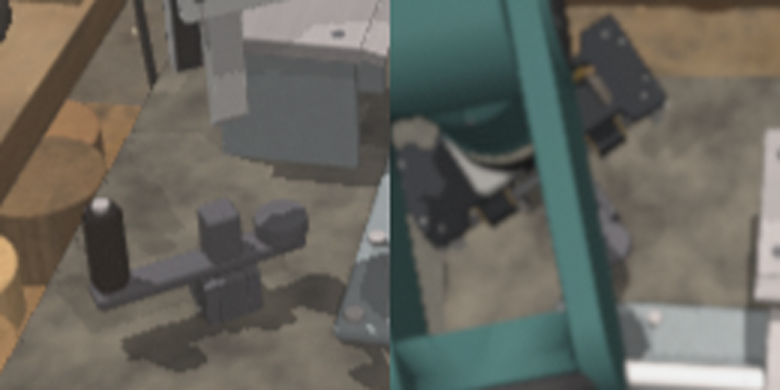

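The side crop shows the crank with its boss top at side px (203,269) and the near fingertip above it at (206,239). The top view is blocked by the arm. Next I'll descend and grip the boss.

Emit:
servo_tool --pt "0 0 0.3 0 0 0 60" --pt "0 0 0.55 0 0 0 60" --pt "0 0 0.75 0 0 0 60" --pt "0 0 0.85 0 0 0 60" --pt "0 0 0.85 0 0 0 60" --pt "0 0 0.85 0 0 0 60"

```text
time: 4.85
tool_pos: [0.6375, 0.1944, 0.0566]
ee_rot: [3.14, -0.002, 0.599]
wrist_force: [0.3, -0.3, 0.3]
width: 0.0597
finger_force: 0.0
```

Emit:
servo_tool --pt "0 0 0 0 0 0 15" --pt "0 0 0 0 0 0 15" --pt "0 0 0 0 0 0 15" --pt "0 0 0 0 0 0 15" --pt "0 0 0 0 0 0 15" --pt "0 0 0 0 0 0 15" --pt "0 0 0 0 0 0 15" --pt "0 0 0 0 0 0 15"

```text
time: 5.52
tool_pos: [0.6371, 0.1948, 0.0548]
ee_rot: [3.141, -0.0, 0.6]
wrist_force: [0.1, -1.3, 1.6]
width: 0.0212
finger_force: 30.0
```

Emit:
servo_tool --pt "0 0 -0.2 0 0 0 15" --pt "0 0 -0.5 0 0 0 15" --pt "0 0 -0.8 0 0 0 15" --pt "0 0 -1 0 0 0 15" --pt "0 0 -1 0 0 0 15" --pt "0 0 -1 0 0 0 15"

```text
time: 6.02
tool_pos: [0.6372, 0.1951, 0.1549]
ee_rot: [3.141, -0.001, 0.6]
wrist_force: [0.4, 0.1, -4.2]
width: 0.021
finger_force: 30.0
```

Run:
```python
from h import *
o=robot.get_obs(); print(o["time"],np.round(o["tool_pos"],4),np.round(o["ee_rot"],4),np.round(o["wrist_force"],1),np.round(o["wrist_torque"],2),o["width"])
go((.5019,.1891,.178),-.045,2)
```

```text
6.0167 [0.6372 0.1951 0.1549] [ 3.1411e+00 -1.3000e-03  6.0020e-01] [ 0.4  0.1 -4.2] [-0.01 -0.07 -0.01] 0.021021503867109017
tool [-0.575, -0.357, -0.116] az 0.411 per call of 2
```

Emit:
servo_tool --pt "-0.3 -0.18 -0.23 0 0 0 15" --pt "-0.575 -0.357 -0.23 0 0 0 15" --pt "-0.575 -0.357 -0.23 0 0 0 15" --pt "-0.575 -0.357 -0.23 0 0 0 15"

```text
time: 6.35
tool_pos: [0.5663, 0.1917, 0.1739]
ee_rot: [-3.139, 0.006, 0.601]
wrist_force: [0.8, -0.4, -2.9]
width: 0.0213
finger_force: 30.0
```

Emit:
servo_tool --pt "-0.1 -0.06 0 0 0 0.07 15" --pt "-0.2 -0.12 0 0 0 0.14 15" --pt "-0.3 -0.18 0 0 0 0.21 15" --pt "-0.4 -0.25 0 0 0 0.28 15" --pt "-0.5 -0.31 0 0 0 0.35 15" --pt "-0.575 -0.357 0 0 0 0.411 15" --pt "-0.575 -0.357 0 0 0 0.411 15" --pt "-0.575 -0.357 0 0 0 0.411 15" --pt "-0.575 -0.357 0 0 0 0.411 15"

```text
time: 7.1
tool_pos: [0.5021, 0.1888, 0.1765]
ee_rot: [3.141, 0.001, -0.044]
wrist_force: [0.1, 1.0, -3.3]
width: 0.0212
finger_force: 30.0
```

Run:
```python
from h import *
o=robot.get_obs(); print(o["time"],np.round(o["tool_pos"],4),np.round(o["ee_rot"],4),np.round(o["wrist_force"],1),o["width"],np.round(o["joint_positions"],2))
a=robot.snapshot("side")[190:320,210:340,::-1]; b=robot.snapshot("top")[160:290,150:280,::-1]
cv2.imwrite("pics/g2.png",cv2.resize(np.hstack([a,b]),None,fx=3,fy=3,interpolation=cv2.INTER_CUBIC))
p=o["tool_pos"]; z=p[2]-.055
print("hub bottom exp",proj("side",[p[0],p[1],z]),"knob top exp",proj("side",[p[0]+.07*np.cos(.045),p[1]-.07*np.sin(.045),z+.098]))
```

```text
7.1 [0.5021 0.1888 0.1765] [ 3.141e+00  1.000e-03 -4.370e-02] [ 0.1  1.  -3.3] 0.021156245570142115 [ 0.25  0.06  1.43 -0.    1.66  1.87]
hub bottom exp [275.75764072 251.2473889 ] knob top exp [234.80807414 199.07125686]
```

View pics/g2.png

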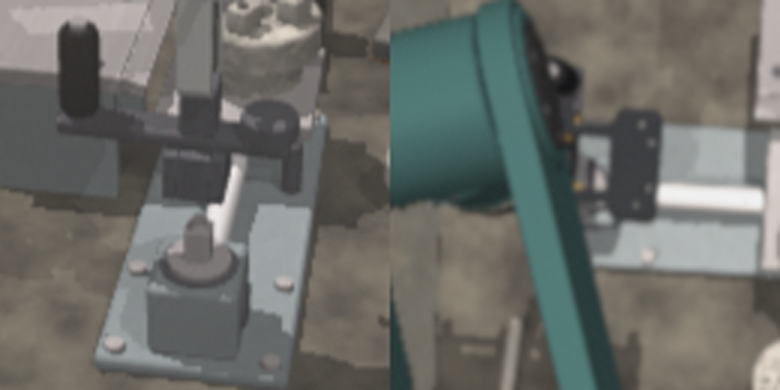

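The side crop shows the crank's hub front at px columns about 264–284, above the shaft tip at (276,262), with the knob at column 236. I'll measure the offsets at sub-pixel level.

Run:
```python
from h import *
im=cv2.cvtColor(robot.snapshot("side"),cv2.COLOR_RGB2GRAY).astype(int)
for r,a,b in ((212,224,248),(220,224,248),(248,258,294),(251,258,294),(268,268,284),(271,268,284),(288,252,298)): print(r,a,im[r,a:b].tolist())
o=robot.get_obs();p=o["tool_pos"];z=p[2]-.055;c,s=np.cos(-.044),np.sin(-.044)
P=lambda x,y,h:proj("side",[p[0]+c*x-s*y,p[1]+s*x+c*y,z+h]).round(1)
print("hub front L,R at h=0,.01,.03",[(P(.018,.018,h),P(-.018,.018,h)) for h in (0,.01,.03)], "hub back right",P(-.018,-.018,0))
print("knob axis",P(.07,0,.06),P(.07,0,.08))
j=[.4928,-.0107,-.0452];c,s=np.cos(j[2]),np.sin(j[2])
J=lambda x,y,h:proj("side",[j[0]+c*x-s*y,j[1]+s*x+c*y,h]).round(1)
print("shaft front L,R",[(J(.008,.208,h),J(-.008,.208,h)) for h in (.075,.09)],"tip",J(0,.2,.098),"tower front L R",J(.028,.228,.04),J(-.028,.228,.04))
```

```text
212 224 [161, 159, 157, 159, 159, 106, 59, 47, 48, 48, 48, 48, 48, 50, 49, 48, 48, 46, 51, 95, 137, 155, 155, 155]
220 224 [87, 88, 87, 88, 87, 69, 50, 45, 48, 47, 48, 47, 48, 48, 47, 48, 47, 47, 48, 72, 86, 90, 96, 97]
248 258 [64, 64, 68, 93, 99, 98, 73, 65, 68, 67, 65, 67, 67, 66, 66, 67, 68, 66, 67, 67, 67, 69, 68, 68, 68, 68, 64, 65, 137, 223, 218, 190, 160, 117, 93, 90]
251 258 [71, 70, 91, 104, 105, 103, 77, 68, 67, 69, 64, 68, 67, 66, 66, 67, 67, 67, 67, 68, 67, 66, 67, 67, 68, 67, 63, 107, 222, 220, 196, 166, 130, 108, 106, 106]
268 268 [149, 148, 150, 122, 112, 109, 109, 109, 109, 111, 113, 112, 101, 189, 217, 207]
271 268 [157, 165, 163, 124, 106, 104, 103, 104, 103, 104, 105, 102, 92, 150, 154, 148]
288 252 [143, 138, 138, 137, 138, 137, 121, 99, 100, 104, 105, 106, 106, 109, 111, 114, 116, 110, 103, 102, 102, 104, 104, 104, 105, 107, 106, 107, 108, 107, 106, 110, 129, 114, 109, 108, 104, 93, 82, 75, 71, 120, 156, 161, 160, 161]
hub front L,R at h=0,.01,.03 [(array([263.8, 255.9]), array([284.4, 258. ])), (array([263.7, 251.2]), array([284.5, 253.3])), (array([263.7, 241.5]), array([284.7, 243.6]))] hub back right [287.3 246.2]
knob axis [235.6 218.2] [235.1 208.1]
shaft front L,R [(array([270.6, 274.7]), array([279.4, 275.7])), (array([270.6, 268. ]), array([279.5, 269. ]))] tip [275.8 262.2] tower front L R [257.7 295.9] [288.5 299.4]
```

Emit:
servo_tool --pt "-0.005 0 0.1 0 0 0 15" --pt "-0.005 0 0.2 0 0 0 15" --pt "-0.005 0 0.24 0 0 0 15" --pt "-0.005 0 0.26 0 0 0 15" --pt "-0.005 0 0.28 0 0 0 15" --pt "-0.005 0 0.3 0 0 0 15" --pt "-0.005 0 0.32 0 0 0 15"

```text
time: 7.83
tool_pos: [0.5013, 0.189, 0.1457]
ee_rot: [-3.141, -0.001, -0.045]
wrist_force: [0.2, 0.4, -3.2]
width: 0.0211
finger_force: 30.0
```

Emit:
servo_tool --pt "0 0 0.03 0 0 0 15" --pt "0 0 0.05 0 0 0 15" --pt "0 0 0.07 0 0 0 15" --pt "0 0 0.09 0 0 0 15" --pt "0 0 0.09 0 0 0 15"

```text
time: 8.25
tool_pos: [0.5008, 0.1888, 0.136]
ee_rot: [3.141, 0.001, -0.045]
wrist_force: [0.3, -0.0, -3.4]
width: 0.0211
finger_force: 30.0
```

Emit:
servo_tool --pt "0 0 0.03 0 0 0 15" --pt "0 0 0.06 0 0 0 15" --pt "0 0 0.09 0 0 0 15" --pt "0 0 0.11 0 0 0 15" --pt "0 0 0.12 0 0 0 15" --pt "0 0 0.12 0 0 0 15"

```text
time: 8.75
tool_pos: [0.5015, 0.1888, 0.1252]
ee_rot: [3.142, -0.001, -0.045]
wrist_force: [0.7, -0.6, 0.2]
width: 0.0212
finger_force: 30.0
```

Emit:
servo_tool --pt "0 0 0 0 0 0 60" --pt "0 0 0 0 0 0 60" --pt "0 0 0 0 0 0 60" --pt "0 0 0 0 0 0 60" --pt "0 0 -0.3 0 0 0 60" --pt "0 0 -0.7 0 0 0 60" --pt "0.3 0 -0.7 0 0 0 60" --pt "0.7 0 -0.7 0 0 0 60" --pt "0.7 0 -0.7 0 0 0 60"

```text
time: 9.5
tool_pos: [0.576, 0.1849, 0.1915]
ee_rot: [3.14, 0.0, -0.047]
wrist_force: [-0.7, -0.7, -2.1]
width: 0.0602
finger_force: 0.0
```

Run:
```python
from h import *
o=robot.get_obs();p=o["tool_pos"]; print(o["time"],np.round(p,4),np.round(o["ee_rot"],4))
im=robot.snapshot("side"); cv2.imwrite("pics/g3.png",cv2.resize(im[160:320,190:350,::-1],None,fx=3.7,fy=3.7,interpolation=cv2.INTER_CUBIC))
g=cv2.cvtColor(im,cv2.COLOR_RGB2GRAY).astype(int)
c,s=np.cos(-.045),np.sin(-.045)
for h in (.118,.14,.168): print("knob exp",h,proj("side",[.5015+.07*c,.1888+.07*s,h]).round(1))
print("tool px",proj("side",p).round(1))
r=int(proj("side",[.5715,.186,.14])[1]); print(r,g[r,222:250].tolist())
```

```text
9.5 [0.576  0.1849 0.1915] [ 3.1403e+00  2.0000e-04 -4.7500e-02]
knob exp 0.118 [237.2 249. ]
knob exp 0.14 [236.8 238.7]
knob exp 0.168 [236.2 225.2]
tool px [233.2 213.1]
238 [95, 95, 94, 93, 93, 94, 95, 94, 71, 51, 46, 49, 46, 46, 47, 48, 47, 48, 48, 47, 46, 57, 88, 94, 94, 93, 88, 78]
```

View pics/g3.png

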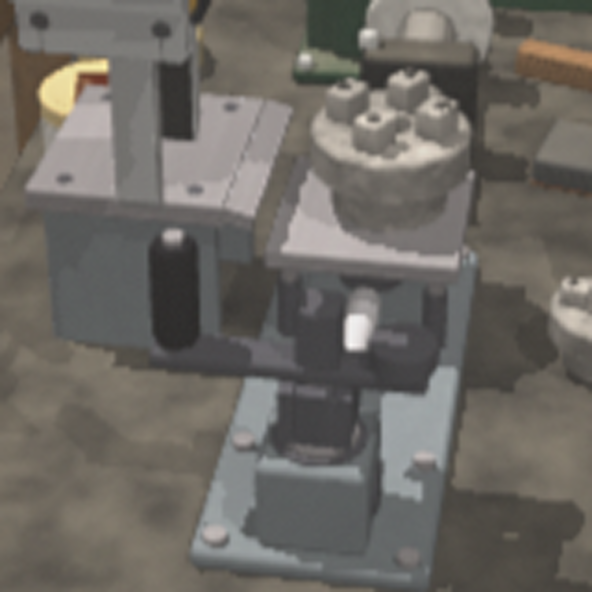

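The side crop shows the hub seated on the collar, with the knob at px (237,239). The knob centre matches the expected position to within 0.3 px.

Emit:
servo_tool --pt "-0.03 0 0.15 0 0 0 60" --pt "-0.03 0 0.35 0 0 0 60" --pt "-0.03 0 0.5 0 0 0 60" --pt "-0.03 0 0.52 0 0 0 60" --pt "-0.03 0 0.52 0 0 0 60"

```text
time: 9.97
tool_pos: [0.5665, 0.1858, 0.1415]
ee_rot: [3.141, 0.003, -0.045]
wrist_force: [0.9, -0.2, -0.4]
width: 0.0597
finger_force: 0.0
```

Emit:
servo_tool --pt "0.04 0 0 0 0 0 60" --pt "0.04 0 0 0 0 0 15" --pt "0.04 0 0 0 0 0 15" --pt "0.04 0 0 0 0 0 15" --pt "0.04 0 0 0 0 0 15" --pt "0.04 0 0 0 0 0 15" --pt "0.04 0 0 0 0 0 15" --pt "0.04 0 0 0 0 0 15"

```text
time: 10.63
tool_pos: [0.5722, 0.1856, 0.1428]
ee_rot: [3.141, -0.0, -0.046]
wrist_force: [-0.3, -0.5, 0.7]
width: 0.0224
finger_force: 30.0
```

Run:
```python
from h import *
o=robot.get_obs();p=np.array(o["tool_pos"]); print(o["time"],np.round(p,4),np.round(o["ee_rot"],4),o["width"],o["finger_force"],np.round(o["joint_positions"],2))
# tool frame circle rows: quarter turns clockwise, jack frame = tool x, -tool y
r=.07
for q in range(4):
    print("quarter",q)
    a0=-q*np.pi/2
    for k in range(1,13):
        a=a0-k*np.pi/24; d=r*np.array([np.cos(a)-np.cos(a0),-(np.sin(a)-np.sin(a0))])*10
        print([round(float(v),3) for v in d],end=" ")
    print()
```

```text
10.6333 [0.5722 0.1856 0.1428] [ 3.1414e+00 -4.0000e-04 -4.5500e-02] 0.022420818994693226 30.00100577250123 [ 0.22  0.21  1.32 -0.    1.61  1.84]
quarter 0
[-0.006, 0.091] [-0.024, 0.181] [-0.053, 0.268] [-0.094, 0.35] [-0.145, 0.426] [-0.205, 0.495] [-0.274, 0.555] [-0.35, 0.606] [-0.432, 0.647] [-0.519, 0.676] [-0.609, 0.694] [-0.7, 0.7] 
quarter 1
[-0.091, -0.006] [-0.181, -0.024] [-0.268, -0.053] [-0.35, -0.094] [-0.426, -0.145] [-0.495, -0.205] [-0.555, -0.274] [-0.606, -0.35] [-0.647, -0.432] [-0.676, -0.519] [-0.694, -0.609] [-0.7, -0.7] 
quarter 2
[0.006, -0.091] [0.024, -0.181] [0.053, -0.268] [0.094, -0.35] [0.145, -0.426] [0.205, -0.495] [0.274, -0.555] [0.35, -0.606] [0.432, -0.647] [0.519, -0.676] [0.609, -0.694] [0.7, -0.7] 
quarter 3
[0.091, 0.006] [0.181, 0.024] [0.268, 0.053] [0.35, 0.094] [0.426, 0.145] [0.495, 0.205] [0.555, 0.274] [0.606, 0.35] [0.647, 0.432] [0.676, 0.519] [0.694, 0.609] [0.7, 0.7]
```

Emit:
servo_tool --pt "-0.006 0.091 0 0 0 0 15" --pt "-0.024 0.181 0 0 0 0 15" --pt "-0.053 0.268 0 0 0 0 15" --pt "-0.094 0.35 0 0 0 0 15" --pt "-0.145 0.426 0 0 0 0 15" --pt "-0.205 0.495 0 0 0 0 15" --pt "-0.274 0.555 0 0 0 0 15" --pt "-0.35 0.606 0 0 0 0 15" --pt "-0.432 0.647 0 0 0 0 15" --pt "-0.519 0.676 0 0 0 0 15" --pt "-0.609 0.694 0 0 0 0 15" --pt "-0.7 0.7 0 0 0 0 15"

```text
time: 11.63
tool_pos: [0.4983, 0.1183, 0.1427]
ee_rot: [3.141, -0.001, -0.046]
wrist_force: [1.2, 1.0, 0.0]
width: 0.0223
finger_force: 30.0
```

Emit:
servo_tool --pt "-0.091 -0.006 0 0 0 0 15" --pt "-0.181 -0.024 0 0 0 0 15" --pt "-0.268 -0.053 0 0 0 0 15" --pt "-0.35 -0.094 0 0 0 0 15" --pt "-0.426 -0.145 0 0 0 0 15" --pt "-0.495 -0.205 0 0 0 0 15" --pt "-0.555 -0.274 0 0 0 0 15" --pt "-0.606 -0.35 0 0 0 0 15" --pt "-0.647 -0.432 0 0 0 0 15" --pt "-0.676 -0.519 0 0 0 0 15" --pt "-0.694 -0.609 0 0 0 0 15" --pt "-0.7 -0.7 0 0 0 0 15"

```text
time: 12.63
tool_pos: [0.4316, 0.1933, 0.1426]
ee_rot: [-3.141, 0.001, -0.045]
wrist_force: [-1.4, -2.1, 3.3]
width: 0.0224
finger_force: 30.0
```

Emit:
servo_tool --pt "0.006 -0.091 0 0 0 0 15" --pt "0.024 -0.181 0 0 0 0 15" --pt "0.053 -0.268 0 0 0 0 15" --pt "0.094 -0.35 0 0 0 0 15" --pt "0.145 -0.426 0 0 0 0 15" --pt "0.205 -0.495 0 0 0 0 15" --pt "0.274 -0.555 0 0 0 0 15" --pt "0.35 -0.606 0 0 0 0 15" --pt "0.432 -0.647 0 0 0 0 15" --pt "0.519 -0.676 0 0 0 0 15" --pt "0.609 -0.694 0 0 0 0 15" --pt "0.7 -0.7 0 0 0 0 15"

```text
time: 13.63
tool_pos: [0.5063, 0.2588, 0.1424]
ee_rot: [3.141, 0.0, -0.045]
wrist_force: [-1.5, -1.6, 2.7]
width: 0.0226
finger_force: 30.0
```

Emit:
servo_tool --pt "0.091 0.006 0 0 0 0 15" --pt "0.181 0.024 0 0 0 0 15" --pt "0.268 0.053 0 0 0 0 15" --pt "0.35 0.094 0 0 0 0 15" --pt "0.426 0.145 0 0 0 0 15" --pt "0.495 0.205 0 0 0 0 15" --pt "0.555 0.274 0 0 0 0 15" --pt "0.606 0.35 0 0 0 0 15" --pt "0.647 0.432 0 0 0 0 15" --pt "0.676 0.519 0 0 0 0 15" --pt "0.694 0.609 0 0 0 0 15" --pt "0.7 0.7 0 0 0 0 15"

```text
time: 14.63
tool_pos: [0.5722, 0.1849, 0.1424]
ee_rot: [-3.141, -0.0, -0.045]
wrist_force: [-0.7, 1.6, 0.9]
width: 0.0229
finger_force: 30.0
```

Emit:
servo_tool --pt "-0.006 0.091 0 0 0 0 15" --pt "-0.024 0.181 0 0 0 0 15" --pt "-0.053 0.268 0 0 0 0 15" --pt "-0.094 0.35 0 0 0 0 15" --pt "-0.145 0.426 0 0 0 0 15" --pt "-0.205 0.495 0 0 0 0 15" --pt "-0.274 0.555 0 0 0 0 15" --pt "-0.35 0.606 0 0 0 0 15" --pt "-0.432 0.647 0 0 0 0 15" --pt "-0.519 0.676 0 0 0 0 15" --pt "-0.609 0.694 0 0 0 0 15" --pt "-0.7 0.7 0 0 0 0 15"

```text
time: 15.63
tool_pos: [0.4983, 0.1183, 0.1428]
ee_rot: [3.141, -0.001, -0.046]
wrist_force: [2.4, 0.6, -0.9]
width: 0.0224
finger_force: 30.0
```

Emit:
servo_tool --pt "-0.091 -0.006 0 0 0 0 15" --pt "-0.181 -0.024 0 0 0 0 15" --pt "-0.268 -0.053 0 0 0 0 15" --pt "-0.35 -0.094 0 0 0 0 15" --pt "-0.426 -0.145 0 0 0 0 15" --pt "-0.495 -0.205 0 0 0 0 15" --pt "-0.555 -0.274 0 0 0 0 15" --pt "-0.606 -0.35 0 0 0 0 15" --pt "-0.647 -0.432 0 0 0 0 15" --pt "-0.676 -0.519 0 0 0 0 15" --pt "-0.694 -0.609 0 0 0 0 15" --pt "-0.7 -0.7 0 0 0 0 15"

```text
time: 16.63
tool_pos: [0.4316, 0.1933, 0.1426]
ee_rot: [-3.141, 0.001, -0.045]
wrist_force: [-2.1, -1.7, 3.1]
width: 0.0226
finger_force: 30.0
```

Run:
```python
from h import *
o=robot.get_obs();p=np.array(o["tool_pos"]); print(o["time"],np.round(p,4),np.round(o["ee_rot"],4),o["width"],np.round(o["wrist_force"],1))
im=robot.snapshot("side"); cv2.imwrite("pics/raw_side24.png",im[:,:,::-1]); cv2.imwrite("pics/raw_top24.png",robot.snapshot("top")[:,:,::-1])
cv2.imwrite("pics/s24.png",cv2.resize(im[175:250,190:330,::-1],None,fx=5.7,fy=5.7,interpolation=cv2.INTER_CUBIC))
```

```text
16.6333 [0.4316 0.1933 0.1426] [-3.1413e+00  9.0000e-04 -4.4900e-02] 0.022609327139475242 [-2.1 -1.7  3.1]
```

View pics/s24.png

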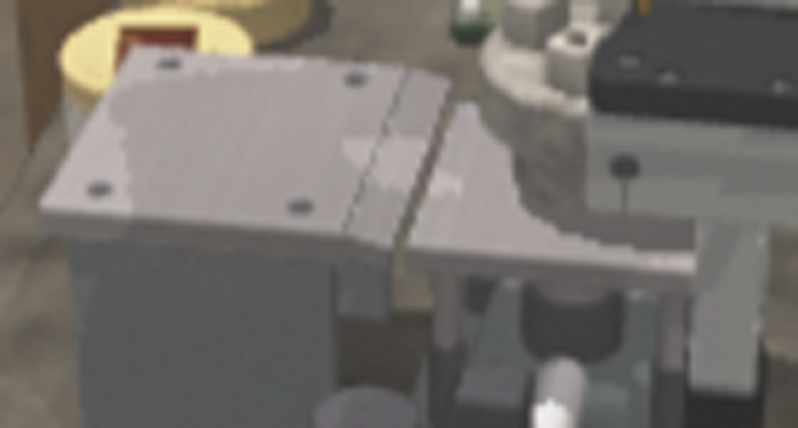

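The side crop shows the table's front-left corner at px (262,218). The stand's front edge is higher, about 9 mm above it. I'll fit the edges to get the exact rise still needed.

```bash
cat > fit2.py <<'E'
from h import *
from scipy.optimize import least_squares
from scipy.ndimage import map_coordinates, gaussian_filter
I={k:gaussian_filter(cv2.imread(f"pics/{f}.png",0).astype(float),.6) for k,f in dict(s0="side0",t0="top0",s1="raw_side24").items()}
H=lambda d=0:("h",d)
E=[("t0",(.06,.08,.012),(.06,.22,.012)),("t0",(-.06,.08,.012),(-.06,.22,.012)),
 ("t0",(.189,-.06,H()),(.189,.06,H())),("t0",(.08,.065,H()),(.184,.065,H())),("t0",(.08,-.065,H()),(.184,-.065,H())),("t0",(.059,-.06,H(-.004)),(.059,.06,H(-.004))),
 ("t0",(-.05,.055,.075),(.05,.055,.075)),
 ("s0",(.08,.065,H()),(.184,.065,H())),("s0",(.189,-.06,H()),(.189,.06,H())),("s0",(.08,-.065,H()),(.18,-.065,H())),("s0",(.059,-.06,H(-.004)),(.059,.06,H(-.004))),
 ("s0",(-.05,.055,.075),(.05,.055,.075)),("s0",(.055,0,.075),(.055,.05,.075)),
 ("s1",(.08,.065,H()),(.184,.065,H())),("s1",(.189,-.06,H()),(.189,.06,H())),("s1",(.059,-.06,H(-.004)),(.059,.06,H(-.004))),
 ("s1",(0,.055,.099),(.05,.055,.099)),("s1",(.055,-.03,.099),(.055,.05,.099))]
def P3(m,q):
    z=.075+q[3]+m[2][1] if isinstance(m[2],tuple) else m[2]
    c,s=np.cos(q[2]),np.sin(q[2]); return np.array([q[0]+c*m[0]-s*m[1],q[1]+s*m[0]+c*m[1],z])
def pr(im,X,q):
    n="top" if im[0]=="t" else "side"; return proj(n,X)+(q[4:6] if n=="top" else q[6:8])
def meas(q,R):
    out=[]
    for im,a,b in E:
        A,B=P3(a,q),P3(b,q); L=[]
        for t in np.linspace(0,1,25):
            p=pr(im,A+t*(B-A),q); d=pr(im,B,q)-pr(im,A,q); nn=np.array([-d[1],d[0]])/np.linalg.norm(d)
            s=np.arange(-R-.5,R+.51,.1); prof=map_coordinates(I[im],[p[1]+s*nn[1],p[0]+s*nn[0]],order=1)
            g=np.abs(np.gradient(prof)); k=g[5:-5].argmax()+5
            if g[k]*10>6: L.append((t,p+s[k]*nn,nn))
        out.append(L)
    return out
def run(q):
    for R in (4,3,2,1.5,1.5):
        M=meas(q,R)
        def f(v):
            r=[]
            for (im,a,b),L in zip(E,M):
                A,B=P3(a,v),P3(b,v)
                r+=[(pr(im,A+t*(B-A),v)-m)@nn for t,m,nn in L]
            return np.concatenate([r,v[4:8]*3])
        s=least_squares(f,q,loss="soft_l1",f_scale=.3,x_scale=[.01,.01,.01,.01,1,1,1,1]); q=s.x
    return q,M
if __name__=="__main__":
    for h0 in (.029,.031,.033):
        q,M=run(np.array([.4928,-.0107,-.0452,h0,0,0,0,0])); print(q.round(4))
    for (im,a,b),L in zip(E,M):
        A,B=P3(a,q),P3(b,q); r=[(pr(im,A+t*(B-A),q)-m)@nn for t,m,nn in L]; print(im,a,len(L),np.round([np.median(r),np.std(r)],2) if r else "")
E
python3 fit2.py
```

```text
[ 0.4927 -0.0108 -0.0434  0.0325  0.436  -0.52    0.0456  0.6472]
[ 0.4927 -0.0108 -0.0434  0.0325  0.4206 -0.5133  0.0443  0.6546]
[ 0.4927 -0.0108 -0.0434  0.0325  0.4454 -0.5267  0.0449  0.6419]
t0 (0.06, 0.08, 0.012) 25 [0.41 0.5 ]
t0 (-0.06, 0.08, 0.012) 25 [-0.69  0.32]
t0 (0.189, -0.06, ('h', 0)) 25 [-0.38  0.41]
t0 (0.08, 0.065, ('h', 0)) 25 [-0.1   0.39]
t0 (0.08, -0.065, ('h', 0)) 25 [0.4  0.41]
t0 (0.059, -0.06, ('h', -0.004)) 25 [0.72 0.28]
t0 (-0.05, 0.055, 0.075) 25 [-0.39  0.71]
s0 (0.08, 0.065, ('h', 0)) 25 [0.01 0.25]
s0 (0.189, -0.06, ('h', 0)) 25 [0.   0.52]
s0 (0.08, -0.065, ('h', 0)) 25 [0.   0.48]
s0 (0.059, -0.06, ('h', -0.004)) 25 [0.1  0.18]
s0 (-0.05, 0.055, 0.075) 25 [-0.1  0.3]
s0 (0.055, 0, 0.075) 15 [0.2  0.22]
s1 (0.08, 0.065, ('h', 0)) 25 [0.   0.31]
s1 (0.189, -0.06, ('h', 0)) 25 [0.  0.5]
s1 (0.059, -0.06, ('h', -0.004)) 25 [0.   0.47]
s1 (0, 0.055, 0.099) 25 [0.2  0.31]
s1 (0.055, -0.03, 0.099) 25 [0.   0.21]
```

```bash
sed -i 's/\.099)/("t",0))/g; s/z=\.075+q\[3\]+m\[2\]\[1\] if isinstance(m\[2\],tuple) else m\[2\]/z=(.075+q[3]+m[2][1] if m[2][0]=="h" else q[8]) if isinstance(m[2],tuple) else m[2]/; s/x_scale=\[.01,.01,.01,.01,1,1,1,1\]/x_scale=[.01,.01,.01,.01,1,1,1,1,.01]/; s/h0,0,0,0,0\]/h0,0,0,0,0,.0985]/' fit2.py
python3 fit2.py
```

```text
[ 0.4927 -0.0106 -0.0436  0.0321  0.5337 -0.5415  0.0457  0.4507  0.0984]
[ 0.4927 -0.0106 -0.0436  0.0322  0.5157 -0.5363  0.0469  0.4587  0.0983]
[ 0.4927 -0.0106 -0.0436  0.0322  0.5131 -0.5335  0.0472  0.4593  0.0983]
t0 (0.06, 0.08, 0.012) 25 [0.5  0.52]
t0 (-0.06, 0.08, 0.012) 25 [-0.7   0.33]
t0 (0.189, -0.06, ('h', 0)) 25 [-0.4   0.41]
t0 (0.08, 0.065, ('h', 0)) 25 [-0.1   0.39]
t0 (0.08, -0.065, ('h', 0)) 25 [0.4 0.4]
t0 (0.059, -0.06, ('h', -0.004)) 25 [0.7  0.28]
t0 (-0.05, 0.055, 0.075) 25 [-0.4   0.71]
s0 (0.08, 0.065, ('h', 0)) 25 [0.   0.25]
s0 (0.189, -0.06, ('h', 0)) 25 [0.01 0.52]
s0 (0.08, -0.065, ('h', 0)) 25 [0.   0.49]
s0 (0.059, -0.06, ('h', -0.004)) 25 [0.11 0.18]
s0 (-0.05, 0.055, 0.075) 25 [-0.01  0.31]
s0 (0.055, 0, 0.075) 15 [0.2 0.2]
s1 (0.08, 0.065, ('h', 0)) 25 [0.   0.31]
s1 (0.189, -0.06, ('h', 0)) 25 [0.01 0.5 ]
s1 (0.059, -0.06, ('h', -0.004)) 25 [0.01 0.47]
s1 (0, 0.055, ('t', 0)) 25 [-0.01  0.31]
s1 (0.055, -0.03, ('t', 0)) 25 [-0.1  0.2]
```

Emit:
servo_tool --pt "0.006 -0.091 0 0 0 0 15" --pt "0.024 -0.181 0 0 0 0 15" --pt "0.053 -0.268 0 0 0 0 15" --pt "0.094 -0.35 0 0 0 0 15" --pt "0.145 -0.426 0 0 0 0 15" --pt "0.205 -0.495 0 0 0 0 15" --pt "0.274 -0.555 0 0 0 0 15" --pt "0.35 -0.606 0 0 0 0 15" --pt "0.432 -0.647 0 0 0 0 15" --pt "0.519 -0.676 0 0 0 0 15" --pt "0.609 -0.694 0 0 0 0 15" --pt "0.7 -0.7 0 0 0 0 15"

```text
time: 17.73
tool_pos: [0.5063, 0.2588, 0.1424]
ee_rot: [3.141, 0.0, -0.045]
wrist_force: [-1.7, -0.6, 2.4]
width: 0.0227
finger_force: 30.0
```

Emit:
servo_tool --pt "0.091 0.006 0 0 0 0 15" --pt "0.181 0.024 0 0 0 0 15" --pt "0.268 0.053 0 0 0 0 15" --pt "0.35 0.094 0 0 0 0 15" --pt "0.426 0.145 0 0 0 0 15" --pt "0.495 0.205 0 0 0 0 15" --pt "0.555 0.274 0 0 0 0 15" --pt "0.606 0.35 0 0 0 0 15" --pt "0.647 0.432 0 0 0 0 15" --pt "0.676 0.519 0 0 0 0 15" --pt "0.694 0.609 0 0 0 0 15" --pt "0.7 0.7 0 0 0 0 15"

```text
time: 18.73
tool_pos: [0.5722, 0.1849, 0.1424]
ee_rot: [-3.141, 0.0, -0.045]
wrist_force: [-2.0, 2.6, 0.5]
width: 0.0224
finger_force: 30.0
```

Emit:
servo_tool --pt "-0.004 0.078 0 0 0 0 15" --pt "-0.017 0.155 0 0 0 0 15" --pt "-0.038 0.228 0 0 0 0 15" --pt "-0.038 0.228 0 0 0 0 15" --pt "-0.038 0.228 0 0 0 0 15" --pt "-0.038 0.228 0 0 0 0 60" --pt "-0.038 0.228 0 0 0 0 60" --pt "-0.038 0.228 0 0 0 0 60" --pt "-0.038 0.228 -0.2 0 0 0 60" --pt "-0.038 0.228 -0.5 0 0 0 60" --pt "-0.038 0.228 -0.9 0 0 0 60" --pt "-0.038 0.228 -0.9 0 0 0 60"

```text
time: 19.73
tool_pos: [0.5707, 0.1638, 0.2421]
ee_rot: [-3.139, -0.015, -0.045]
wrist_force: [0.7, -0.3, 1.7]
width: 0.0597
finger_force: 0.0
```

Emit:
servo_tool --pt "-0.4 0 0 0 0 0 60" --pt "-0.8 0 0 0 0 0 60" --pt "-0.95 0.2 0 0 0 0 60" --pt "-0.95 0.5 0 0 0 0 60" --pt "-0.95 0.8 0 0 0 0 60" --pt "-0.95 0.8 0 0 0 0 60"

```text
time: 20.23
tool_pos: [0.4687, 0.0838, 0.2333]
ee_rot: [3.139, -0.002, -0.05]
wrist_force: [0.6, 0.3, 0.2]
width: 0.0603
finger_force: 0.0
```

Emit:
servo_tool --pt "-0.3 0.3 0 0 0 0 60" --pt "-0.6 0.6 0 0 0 0 60" --pt "-0.65 0.95 0 0 0 0 60" --pt "-0.65 0.95 0 0 0 0 60" --pt "-0.65 0.95 0 0 0 0 60"

```text
time: 20.65
tool_pos: [0.3996, -0.0054, 0.2331]
ee_rot: [-3.142, -0.002, -0.049]
wrist_force: [1.4, 0.2, 0.1]
width: 0.06
finger_force: 0.0
```

```bash
python3 - <<'E'
from h import *
o=robot.get_obs();p=np.array(o["tool_pos"]); print(o["time"],np.round(p,4),np.round(o["ee_rot"],4),o["width"],np.round(o["wrist_force"],1))
im=robot.snapshot("side"); cv2.imwrite("pics/raw_side24.png",im[:,:,::-1]); t=robot.snapshot("top"); cv2.imwrite("pics/raw_top32.png",t[:,:,::-1])
cv2.imwrite("pics/s32.png",cv2.resize(np.hstack([im[165:295,190:330],t[160:290,200:340]])[:,:,::-1],None,fx=2.85,fy=2.85,interpolation=cv2.INTER_CUBIC))
E
sed -i 's/,\.0985\]/,.107]/; s/(0,\.055,("t"/(-.05,.055,("t"/' fit2.py; python3 fit2.py|head -3
python3 -c "
from h import *
print([(n,[(np.round(d['extent'],1).tolist(),round(d['conf'],2)) for d in robot.find_in('chuck',n)]) for n in ('side','top')])"
```

```text
20.65 [ 0.3996 -0.0054  0.2331] [-3.1416e+00 -2.0000e-03 -4.9100e-02] 0.059957078081346996 [1.4 0.2 0.1]
[ 0.4922 -0.0094 -0.0444  0.032   0.9998 -0.7007  0.0609  0.1508  0.1073]
[ 0.4923 -0.0094 -0.0444  0.032   1.0108 -0.6998  0.0632  0.1451  0.1073]
[ 0.4922 -0.0094 -0.0445  0.032   0.9836 -0.6974  0.0621  0.1571  0.1073]
[('side', [([356.1, 246.9, 32.2, 26.5], 0.92), ([293.5, 187.3, 41.6, 44.5], 0.56), ([358.1, 335.6, 57.6, 31.4], 0.16)]), ('top', [([302.9, 229.3, 45.1, 35.0], 0.71)])]
```

View pics/s32.png

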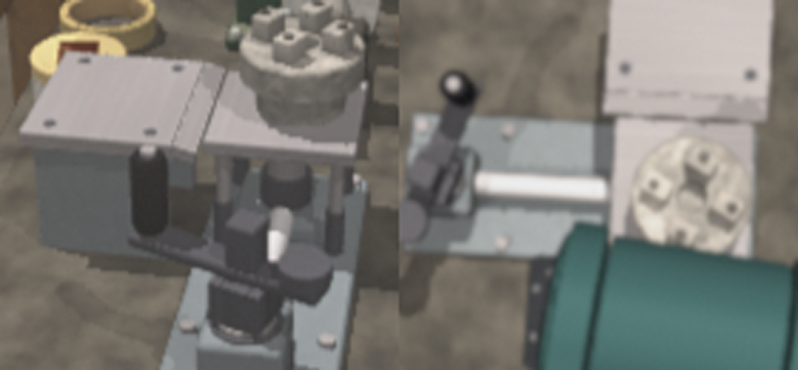

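The side and top crops show the table level with the stand: the fit gives 107.3 mm against 107.0 mm. The crank is on its shaft and the chuck's body centre is at top px (302.8,228.8).

```bash
cat > ch.py <<'E'
from h import *
from scipy.optimize import least_squares
# refine chuck centre: body top rim circle r=.046 at z, radial edge search in top, silhouettes
from scipy.ndimage import map_coordinates, gaussian_filter
def chuck(zb,c0,off,arc,name="top",im=None):
    g=gaussian_filter(cv2.cvtColor(robot.snapshot(name) if im is None else im,cv2.COLOR_RGB2GRAY).astype(float),.6)
    c=np.array(c0,float)
    for R in (.012,.008,.005,.005):
        pts=[]
        for a in np.radians(arc):
            u=np.array([np.cos(a),np.sin(a)]); s=np.arange(-R,R,.0004)
            px=np.array([proj(name,[*(c+(.046+k)*u),zb])+off for k in s]); pr=map_coordinates(g,[px[:,1],px[:,0]],order=1)
            k=np.abs(np.gradient(pr))[2:-2].argmax()+2; pts.append(c+(.046+s[k])*u)
        pts=np.array(pts)
        c=least_squares(lambda q:np.linalg.norm(pts-q,axis=1)-.046,c,loss="soft_l1",f_scale=.001).x
    return c
E
python3 - <<'E'
from ch import *
im=cv2.imread("pics/raw_top32.png")[:,:,::-1].copy(); i0=cv2.imread("pics/top0.png")[:,:,::-1].copy()
off=np.array([.9,-.7])
print("off c0",onz("top",np.array([302.8,228.8])-off,.16))
print("t32",chuck(.16,(.49,-.018),off,range(-60,80,5),im=im),"t0",chuck(.128,(.49,-.018),off,range(-180,180,8),im=i0))
print("t32 no off",chuck(.16,(.49,-.018),0*off,range(-60,80,5),im=im))
j=[.4922,-.0094,-.0444];print("table",j[:2],"stand",j[0]+.124*np.cos(j[2]),j[1]+.124*np.sin(j[2]))
# side: predicted body silhouettes for centre
s=cv2.cvtColor(robot.snapshot("side"),cv2.COLOR_RGB2GRAY).astype(int); print([s[r,266:326].tolist() for r in (190,)])
for c in ((.4885,-.0175),): 
    for h in (.135,.155): print([proj("side",[c[0]+k*.046,c[1],h]).round(1).tolist() for k in (1,0,-1)])
E
```

```text
off c0 [ 0.48404819 -0.01770269  0.16      ]
t32 [ 0.49807777 -0.02880479] t0 [ 0.48651573 -0.02222162]
t32 no off [ 0.49953938 -0.03060384]
table [0.4922, -0.0094] stand 0.616077795757692 -0.014903791258357252
[[149, 147, 135, 114, 143, 149, 149, 148, 115, 109, 109, 111, 107, 103, 98, 97, 100, 108, 117, 122, 125, 130, 152, 166, 183, 186, 183, 182, 176, 172, 171, 170, 166, 166, 168, 170, 166, 160, 155, 142, 121, 108, 104, 104, 105, 100, 92, 89, 85, 85, 83, 75, 58, 68, 74, 94, 107, 110, 110, 111]]
[[271.9, 188.5], [293.6, 189.8], [315.5, 191.2]]
[[271.9, 180.0], [293.9, 181.3], [316.0, 182.6]]
```

Emit:
servo_tool --pt "0.1 0.09 0.2 0 0 0 60" --pt "0.15 0.09 0.5 0 0 0 60" --pt "0.2 0.09 0.8 0 0 0 60" --pt "0.22 0.09 0.86 0 0 0 60" --pt "0.22 0.09 0.86 0 0 0 60" --pt "0.22 0.09 0.86 0 0 0 60"

```text
time: 21.4
tool_pos: [0.4214, -0.0139, 0.1473]
ee_rot: [3.142, -0.0, -0.044]
wrist_force: [0.3, 0.2, 0.5]
width: 0.06
finger_force: 0.0
```

Run:
```python
from h import *
o=robot.get_obs();p=np.array(o["tool_pos"]); print(o["time"],np.round(p,4),np.round(o["ee_rot"],4),o["width"],np.round(o["wrist_force"],1))
go((.5736,-.0136,.147),-.045,3)
```

```text
21.4 [ 0.4214 -0.0139  0.1473] [ 3.1416e+00 -2.0000e-04 -4.4100e-02] 0.0600368064819797 [0.3 0.2 0.5]
tool [0.507, -0.023, 0.001] az 0.001 per call of 3
```

Emit:
servo_tool --pt "0.05 0.015 0 0 0 0 60" --pt "0.1 0.015 0 0 0 0 60" --pt "0.14 0.015 0 0 0 0 60" --pt "0.17 0.015 0 0 0 0 60" --pt "0.2 0.015 0 0 0 0 60" --pt "0.24 0.015 0 0 0 0 60" --pt "0.28 0.01 0 0 0 0 60" --pt "0.32 0.005 0 0 0 0 60" --pt "0.36 0.0 0 0 0 0 60" --pt "0.4 -0.005 0 0 0 0 60" --pt "0.44 -0.01 0 0 0 0 60" --pt "0.48 -0.015 0 0 0 0 60"

```text
time: 22.4
tool_pos: [0.469, -0.0153, 0.1463]
ee_rot: [3.141, 0.001, -0.046]
wrist_force: [0.0, -1.0, 0.6]
width: 0.0603
finger_force: 0.7
```

Run:
```python
from h import *
print(robot.get_obs()["wrist_force"].round(1) if hasattr(robot.get_obs()["wrist_force"],"round") else robot.get_obs()["wrist_force"])
for n in ("side","top"):
    robot.snapshot(n); print(n,[(np.round(d['extent'],1).tolist(),round(d['conf'],2)) for d in robot.find_in('chuck',n)])
```

```text
[ 0.  -1.   0.6]
side [([355.7, 247.8, 29.0, 30.7], 0.89), ([290.9, 188.7, 44.7, 41.4], 0.78)]
top [([285.2, 284.8, 31.8, 27.1], 0.84)]
```

Run:
```python
from h import *
a=cv2.cvtColor(cv2.imread("pics/raw_side24.png"),cv2.COLOR_BGR2GRAY); b=cv2.cvtColor(robot.snapshot("side"),cv2.COLOR_RGB2GRAY)
# jaws/body texture tracking of the chuck
for box in ((272,165,48,30),(274,168,30,22)):
    x,y,w,h=box; r=cv2.matchTemplate(b[y-25:y+h+25,x-60:x+w+20],a[y:y+h,x:x+w],cv2.TM_CCOEFF_NORMED); _,v,_,l=cv2.minMaxLoc(r); print(round(v,3),l[0]-60,l[1]-25)
for f in (a,b): print(f[185,255:325].tolist())
```

```text
0.633 -2 0
0.533 -2 0
[111, 109, 110, 112, 112, 112, 106, 106, 104, 102, 101, 99, 98, 97, 97, 96, 98, 98, 98, 103, 113, 138, 162, 176, 181, 183, 182, 175, 167, 165, 140, 109, 103, 107, 109, 112, 115, 111, 109, 107, 112, 120, 120, 127, 149, 159, 185, 190, 193, 196, 197, 194, 183, 173, 165, 133, 123, 124, 127, 140, 132, 110, 91, 60, 72, 75, 74, 74, 73, 73]
[106, 102, 104, 104, 105, 105, 106, 106, 104, 100, 101, 100, 99, 97, 96, 97, 97, 102, 113, 132, 146, 158, 163, 163, 161, 157, 159, 163, 165, 168, 166, 151, 114, 103, 107, 104, 105, 108, 105, 96, 96, 104, 109, 108, 111, 113, 113, 117, 118, 118, 119, 126, 198, 205, 201, 194, 179, 160, 130, 107, 80, 54, 48, 52, 72, 75, 75, 74, 73, 73]
```

Run:
```python
from h import *
a=cv2.imread("pics/raw_side24.png"); b=robot.snapshot("side")[:,:,::-1]; t0=cv2.imread("pics/raw_top32.png"); t=robot.snapshot("top")[:,:,::-1]
S=lambda i:i[150:225,240:340]; T=lambda i:i[180:255,250:350]
cv2.imwrite("pics/q.png",cv2.resize(np.vstack([np.hstack([S(a),S(b)]),np.hstack([T(t0),T(t)])]),None,fx=4,fy=4,interpolation=cv2.INTER_CUBIC))
o=robot.get_obs(); print(o["tool_pos"],np.round(o["joint_torque"],1),o["wrist_torque"])
for n in ("TCP",): print(proj("side",o["tool_pos"]))
```

```text
[ 0.46914862 -0.01500931  0.14673436] [ -0.  -26.4 -30.    0.   -0.1  -0. ] [-0.00911853  0.06891305  0.02020075]
[302.93235986 185.96441263]
```

View pics/q.png

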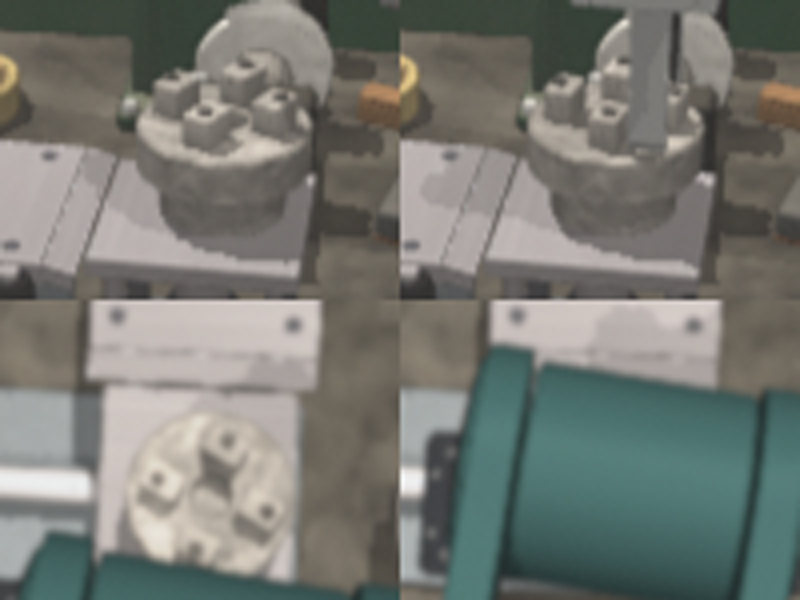

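The side panels show the near finger at px (301,187) drawn over the chuck's body, and the chuck shifted only about 2 px. That doesn't match a push on the body's flank, so I'm checking the tip geometry.

Run:
```python
from h import *
y=np.array([.565,-.825]); p=np.array([.6367,.1929])
for t in (.030,.036,.0425): print("g1 near finger tip exp",t,proj("side",[*(p-t*y),.1245]).round(1))
o=robot.get_obs(); p=np.array(o["tool_pos"])
for t in (.030,.0425):
    for z in (p[2]-.017,.16): print("now",t,round(z,3),[proj("side",[p[0]+k,p[1]+t,z]).round(1).tolist() for k in (.008,-.008)])
for z in (.13,.16): print("far",z,proj("side",[p[0],p[1]-.036,z]).round(1))
for c in ((.485,-.018),(.49,-.018),(.495,-.018),(.49,-.009)):
    print(c,"body top L/R/front/back",[proj("side",[c[0]+.046*a,c[1]+.046*b,.16]).round(1).tolist() for a,b in((1,0),(-1,0),(0,1),(0,-1))],"foot front",proj("side",[c[0],c[1]+.034,.107]).round(1).tolist(),"body bottom front",proj("side",[c[0],c[1]+.046,.126]).round(1).tolist())
```

```text
g1 near finger tip exp 0.03 [206.  254.5]
g1 near finger tip exp 0.036 [207.2 256.3]
g1 near finger tip exp 0.0425 [208.6 258.3]
now 0.03 0.13 [[297.7, 199.8], [305.5, 200.3]]
now 0.03 0.16 [[298.2, 186.8], [306.1, 187.2]]
now 0.0425 0.13 [[297.3, 202.8], [305.2, 203.3]]
now 0.0425 0.16 [[297.7, 189.7], [305.7, 190.1]]
far 0.13 [303.8 185.1]
far 0.16 [304.3 172.7]
(0.485, -0.018) body top L/R/front/back [[273.6, 177.9], [317.8, 180.5], [293.8, 189.5], [297.4, 169.6]] foot front [293.6, 209.4] body bottom front [293.3, 204.3]
(0.49, -0.018) body top L/R/front/back [[271.3, 177.7], [315.4, 180.3], [291.3, 189.4], [295.0, 169.5]] foot front [291.2, 209.2] body bottom front [290.9, 204.2]
(0.495, -0.018) body top L/R/front/back [[268.9, 177.6], [313.0, 180.2], [288.8, 189.2], [292.7, 169.3]] foot front [288.8, 209.1] body bottom front [288.4, 204.0]
(0.49, -0.009) body top L/R/front/back [[270.7, 179.7], [315.2, 182.3], [290.9, 191.5], [294.7, 171.3]] foot front [290.8, 211.4] body bottom front [290.5, 206.4]
```

In g1, g2 and this view the visible fingertips end about 16 mm above the reported TCP, so the fingers passed over the body (top at 160 mm) and only nudged a jaw. I'll back off along the same path, lower the tool, and push again.

Emit:
servo_tool --pt "-0.2 0.02 0 0 0 0 60" --pt "-0.4 0.02 0 0 0 0 60" --pt "-0.56 0.02 0 0 0 0 60" --pt "-0.56 0.02 0 0 0 0 60" --pt "-0.56 0.02 0.1 0 0 0 60" --pt "-0.56 0.02 0.19 0 0 0 60" --pt "-0.56 0.02 0.19 0 0 0 60" --pt "-0.56 0.02 0.19 0 0 0 60"

```text
time: 23.42
tool_pos: [0.4127, -0.0145, 0.1261]
ee_rot: [-3.141, 0.003, -0.045]
wrist_force: [-0.6, 1.0, -0.3]
width: 0.0598
finger_force: 0.0
```

Run:
```python
from h import *
o=robot.get_obs(); p=np.array(o["tool_pos"]); print(o["time"],p.round(4),np.round(o["ee_rot"],4),np.round(o["wrist_force"],1))
im=robot.snapshot("side"); g=cv2.cvtColor(im,cv2.COLOR_RGB2GRAY).astype(int)
a=cv2.cvtColor(cv2.imread("pics/raw_side24.png"),cv2.COLOR_BGR2GRAY).astype(int)
for t in (.030,.036,.0425): print(t,[proj("side",[p[0],p[1]+t,p[2]+d]).round(1).tolist() for d in (-.017,.0165)])
u=int(round(proj("side",[p[0],p[1]+.036,p[2]])[0])); print(u); 
for c in (u-3,u,u+3): print(c,[(int(x),int(y)) for x,y in zip(g[180:225,c],a[180:225,c])])
print(g[185,255:330].tolist())
```

```text
23.4167 [ 0.4127 -0.0145  0.1261] [-3.1413e+00  2.8000e-03 -4.5400e-02] [-0.6  1.  -0.3]
0.03 [[328.7, 210.7], [329.8, 196.4]]
0.036 [[328.7, 212.2], [329.7, 197.9]]
0.0425 [[328.6, 213.8], [329.6, 199.4]]
329
326 [(110, 99), (109, 81), (109, 70), (109, 70), (111, 71), (111, 74), (110, 74), (110, 77), (113, 98), (114, 110), (112, 110), (113, 102), (118, 94), (119, 91), (121, 89), (121, 87), (108, 89), (96, 92), (97, 98), (102, 102), (103, 103), (86, 84), (69, 69), (70, 68), (68, 67), (68, 68), (67, 67), (66, 65), (66, 65), (85, 84), (95, 94), (97, 101), (95, 105), (95, 105), (97, 107), (105, 108), (105, 104), (100, 99), (100, 99), (99, 97), (101, 100), (103, 102), (101, 100), (99, 97), (97, 96)]
329 [(112, 95), (110, 83), (111, 72), (112, 74), (117, 74), (120, 75), (119, 76), (120, 76), (115, 78), (117, 99), (120, 107), (121, 99), (122, 95), (121, 93), (121, 90), (122, 88), (113, 88), (98, 93), (97, 99), (101, 102), (104, 103), (99, 99), (80, 80), (69, 68), (67, 65), (67, 65), (65, 66), (66, 65), (64, 64), (81, 80), (92, 90), (92, 93), (97, 103), (98, 110), (100, 110), (107, 110), (1
[... 258 characters left out ...]
22, 90), (123, 92), (122, 92), (118, 93), (101, 91), (94, 94), (94, 95), (95, 95), (94, 94), (92, 90), (78, 76), (69, 68), (80, 80), (86, 85), (74, 73), (77, 77), (84, 83), (84, 84), (85, 85), (89, 91), (94, 101), (95, 106), (96, 107), (102, 105), (105, 103), (102, 102), (102, 102), (104, 104), (105, 106), (105, 103), (104, 103), (103, 102)]
[107, 104, 105, 106, 106, 106, 104, 107, 104, 101, 101, 100, 98, 97, 97, 97, 97, 103, 117, 138, 160, 174, 182, 184, 180, 178, 179, 182, 170, 168, 165, 152, 114, 103, 106, 104, 105, 107, 106, 96, 96, 105, 110, 110, 111, 120, 164, 173, 178, 187, 192, 189, 185, 180, 178, 173, 158, 137, 110, 92, 73, 54, 51, 54, 73, 75, 75, 75, 74, 76, 99, 111, 112, 111, 120]
```

Emit:
servo_tool --pt "0 0 0.08 0 0 0 60" --pt "0.05 0 0.08 0 0 0 60" --pt "0.1 0 0.08 0 0 0 60" --pt "0.15 0 0.08 0 0 0 60" --pt "0.2 0 0.08 0 0 0 60" --pt "0.25 0 0.08 0 0 0 60" --pt "0.29 0 0.08 0 0 0 60" --pt "0.33 0 0.08 0 0 0 60" --pt "0.37 0 0.08 0 0 0 60" --pt "0.41 0 0.08 0 0 0 60"

```text
time: 24.3
tool_pos: [0.4525, -0.0164, 0.1195]
ee_rot: [3.141, 0.004, -0.045]
wrist_force: [-5.6, -0.1, 3.1]
width: 0.06
finger_force: 2.8
```

Run:
```python
from h import *
g=cv2.cvtColor(robot.snapshot("side"),cv2.COLOR_RGB2GRAY).astype(int); print(g[185,255:330].tolist())
print([(np.round(d['extent'],1).tolist(),round(d['conf'],2)) for d in robot.find_in('chuck','side')])
```

```text
[105, 102, 104, 107, 106, 105, 106, 106, 104, 101, 101, 100, 102, 101, 100, 101, 114, 128, 143, 158, 163, 164, 161, 159, 159, 163, 165, 168, 169, 163, 117, 101, 104, 107, 104, 106, 107, 98, 95, 104, 111, 111, 110, 122, 165, 172, 179, 185, 192, 188, 140, 114, 111, 112, 120, 122, 122, 122, 124, 120, 71, 67, 61, 53, 74, 75, 74, 73, 74, 73, 73, 74, 74, 75, 75]
[([286.0, 187.1, 36.7, 40.7], 0.94)]
```

Emit:
servo_tool --pt "0.05 -0.003 0 0 0 0 60" --pt "0.1 -0.006 0 0 0 0 60" --pt "0.15 -0.009 0 0 0 0 60" --pt "0.2 -0.013 0 0 0 0 60" --pt "0.25 -0.016 0 0 0 0 60" --pt "0.3 -0.02 0 0 0 0 60" --pt "0.35 -0.023 0 0 0 0 60" --pt "0.4 -0.026 0 0 0 0 60" --pt "0.44 -0.03 0 0 0 0 60" --pt "0.48 -0.033 0 0 0 0 60" --pt "0.52 -0.036 0 0 0 0 60" --pt "0.55 -0.037 0 0 0 0 60"

```text
time: 25.4
tool_pos: [0.5098, -0.0152, 0.1194]
ee_rot: [-3.142, -0.0, -0.045]
wrist_force: [-4.3, 0.5, 1.1]
width: 0.0602
finger_force: 2.5
```

Run:
```python
from h import *
o=robot.get_obs(); print(np.round(o["tool_pos"],4),np.round(o["wrist_force"],1))
robot.snapshot("side")
print([(np.round(d['extent'],1).tolist(),round(d['conf'],2)) for d in robot.find_in('chuck','side')])
p=o["tool_pos"];print("exp chuck",[proj("side",[p[0]+.043,p[1]-.002,.107+h]).round(1).tolist() for h in (0,.0355,.071)])
robot.snapshot("top"); print([(np.round(d['extent'],1).tolist(),round(d['conf'],2)) for d in robot.find_in('chuck','top')])
go((.5736,-.0136,.119),-.045)
```

```text
[ 0.5098 -0.0152  0.1194] [-4.3  0.5  1.1]
[([260.1, 186.7, 34.3, 42.7], 0.96), ([355.8, 246.6, 32.1, 28.3], 0.64)]
exp chuck [[263.4, 199.6], [263.3, 184.9], [263.2, 169.7]]
[([283.6, 283.4, 35.9, 22.6], 0.88)]
tool [0.634, -0.045, 0.005] az -0.0 per call of 1
```

Emit:
servo_tool --pt "0.05 -0.004 0 0 0 0 60" --pt "0.11 -0.008 0 0 0 0 60" --pt "0.17 -0.012 0 0 0 0 60" --pt "0.23 -0.016 0 0 0 0 60" --pt "0.29 -0.02 0 0 0 0 60" --pt "0.35 -0.024 0 0 0 0 60" --pt "0.41 -0.028 0 0 0 0 60" --pt "0.46 -0.032 0 0 0 0 60" --pt "0.51 -0.036 0 0 0 0 60" --pt "0.55 -0.04 0 0 0 0 60" --pt "0.58 -0.042 0 0 0 0 60" --pt "0.6 -0.043 0 0 0 0 60"

```text
time: 26.6
tool_pos: [0.5695, -0.0137, 0.1196]
ee_rot: [3.142, 0.0, -0.045]
wrist_force: [-4.4, -0.0, 2.4]
width: 0.0601
finger_force: 2.3
```

Run:
```python
from h import *
o=robot.get_obs(); p=o["tool_pos"]; print(o["time"],np.round(p,4),np.round(o["wrist_force"],1))
im=robot.snapshot("side"); cv2.imwrite("pics/raw_s3.png",im[:,:,::-1])
print([(np.round(d['extent'],1).tolist(),round(d['conf'],2)) for d in robot.find_in('chuck','side')])
g=cv2.cvtColor(im,cv2.COLOR_RGB2GRAY).astype(int); 
for r in (180,185): print(r,g[r,200:260].tolist())
for x in (.610,.6165): print(x,[[proj("side",[x+.046*k,-.0155,.107+h]).round(1).tolist() for k in (1,0,-1)] for h in (.025,.045)])
```

```text
26.6 [ 0.5695 -0.0137  0.1196] [-4.4 -0.   2.4]
[([355.1, 247.6, 34.2, 35.4], 0.9), ([231.2, 183.8, 35.1, 42.8], 0.68)]
180 [79, 77, 92, 130, 172, 198, 202, 203, 201, 202, 179, 106, 85, 84, 97, 144, 163, 168, 171, 170, 171, 171, 170, 169, 165, 163, 162, 142, 118, 110, 109, 114, 110, 112, 104, 97, 93, 89, 94, 148, 159, 167, 168, 166, 163, 148, 144, 119, 113, 114, 113, 122, 123, 125, 125, 122, 107, 101, 73, 54]
185 [133, 195, 199, 195, 193, 195, 196, 197, 198, 195, 120, 111, 148, 161, 155, 118, 105, 102, 106, 115, 127, 142, 156, 161, 161, 162, 161, 164, 160, 144, 142, 142, 144, 148, 151, 120, 110, 107, 110, 143, 152, 169, 173, 169, 160, 157, 160, 123, 113, 113, 113, 118, 123, 124, 125, 123, 91, 84, 97, 115]
0.61 [[[215.4, 186.7], [236.6, 188.0], [258.0, 189.3]], [[214.8, 178.3], [236.3, 179.6], [257.9, 180.9]]]
0.6165 [[[212.4, 186.5], [233.6, 187.8], [254.9, 189.1]], [[211.8, 178.2], [233.2, 179.4], [254.8, 180.7]]]
```

Emit:
servo_tool --pt "0.02 -0.001 0 0 0 0 60" --pt "0.035 -0.002 0 0 0 0 60" --pt "0.045 -0.003 0 0 0 0 60" --pt "0.045 -0.003 0 0 0 0 60" --pt "0.045 -0.003 0 0 0 0 60"

```text
time: 27.12
tool_pos: [0.5738, -0.0136, 0.1196]
ee_rot: [3.142, -0.0, -0.045]
wrist_force: [-4.6, -0.1, 2.6]
width: 0.0602
finger_force: 2.1
```

Emit:
servo_tool --pt "-0.05 0 0 0 0 0 60" --pt "-0.2 0 0 0 0 0 60" --pt "-0.4 0 0 0 0 0 60" --pt "-0.6 0 -0.1 0 0 0 60" --pt "-0.8 0 -0.3 0 0 0 60" --pt "-0.9 0 -0.6 0 0 0 60" --pt "-0.9 0 -0.8 0 0 0 60" --pt "-0.9 0 -0.8 0 0 0 60"

```text
time: 27.78
tool_pos: [0.487, -0.0098, 0.2056]
ee_rot: [3.141, -0.014, -0.045]
wrist_force: [0.7, 0.2, 0.2]
width: 0.06
finger_force: 0.0
```

Emit:
servo_tool --pt "-0.4 0 0 0 0 0 60" --pt "-0.8 0.2 0 0 0 0 60" --pt "-0.9 0.5 0 0 0 0 60" --pt "-0.9 0.8 0 0 0 0 60" --pt "-0.9 0.8 0 0 0 0 60"

```text
time: 28.2
tool_pos: [0.3899, -0.0891, 0.1987]
ee_rot: [3.139, -0.002, -0.051]
wrist_force: [0.4, 0.2, 0.2]
width: 0.0599
finger_force: 0.0
```

```bash
sed -i 's/^    return c$/    return c,np.std(np.linalg.norm(pts-c,axis=1))/' ch.py
python3 - <<'E'
from ch import *
o=robot.get_obs(); print(o["time"],np.round(o["tool_pos"],4),np.round(o["wrist_force"],1))
im=robot.snapshot("side"); cv2.imwrite("pics/fin_s.png",im[:,:,::-1]); t=robot.snapshot("top"); cv2.imwrite("pics/fin_t.png",t[:,:,::-1])
for n in ("side","top"):
    for th in ("chuck","crank","stand_top"): print(n,th,[(np.round(d['extent'],1).tolist(),round(d['conf'],2)) for d in robot.find_in(th,n)])
for off in ((0,0),(.9,-.7)): print(chuck(.16,(.615,-.015),np.array(off),range(-180,180,6),im=t))
print("exp at stand centre: top body",proj("top",(.6163,-.0152,.16)).round(1),"side mid",proj("side",(.6163,-.0152,.142)).round(1), "edges",[proj("side",(.6163+k,-.0152,.152)).round(1).tolist() for k in(.046,-.046)],[proj("top",(.6163,-.0152+k,.16)).round(1).tolist() for k in(.046,-.046)])
g=cv2.cvtColor(im,cv2.COLOR_RGB2GRAY).astype(int); print(g[180,205:262].tolist())
g=cv2.cvtColor(t,cv2.COLOR_RGB2GRAY).astype(int); r=int(proj("top",(.6163,-.0152,.16))[1]); print(r,g[r,270:335].tolist())
E
```

```text
28.2 [ 0.3899 -0.0891  0.1987] [0.4 0.2 0.2]
side chuck [([356.8, 246.9, 32.8, 29.9], 0.89), ([233.2, 183.5, 42.7, 45.6], 0.79)]
side crank [([271.1, 249.8, 74.1, 65.7], 0.92)]
side stand_top [([230.6, 220.1, 72.0, 66.9], 0.55), ([272.9, 248.6, 73.4, 60.3], 0.17)]
top chuck [([283.4, 283.5, 27.7, 30.2], 0.79), ([303.1, 169.9, 43.6, 40.7], 0.69)]
top crank [([210.6, 214.2, 28.9, 63.0], 0.67)]
top stand_top [([302.2, 172.4, 58.6, 61.5], 0.78)]
(array([ 0.61474455, -0.01500435]), np.float64(0.001298511280549792))
(array([ 0.61316219, -0.01295539]), np.float64(0.0013817104099373564))
exp at stand centre: top body [301.5 168.5] side mid [233.5 183.7] edges [[211.9, 178.2], [254.9, 180.8]] [[280.3, 168.2], [322.8, 168.7]]
[218, 220, 220, 220, 220, 191, 111, 98, 151, 177, 186, 187, 188, 189, 189, 186, 187, 185, 180, 169, 141, 119, 113, 116, 120, 118, 123, 114, 107, 103, 98, 112, 167, 177, 182, 187, 185, 181, 166, 168, 170, 167, 165, 164, 133, 124, 126, 127, 140, 118, 102, 94, 97, 100, 102, 102, 103]
168 [125, 123, 122, 143, 179, 194, 196, 196, 196, 196, 191, 183, 184, 189, 195, 199, 196, 175, 158, 169, 197, 217, 221, 219, 204, 182, 171, 156, 157, 168, 171, 168, 177, 181, 174, 167, 146, 154, 191, 205, 212, 218, 221, 221, 213, 179, 139, 137, 175, 209, 205, 179, 169, 170, 177, 180, 180, 181, 180, 171, 147, 113, 97, 96, 101]
```

```bash
python3 -c "
from bench import robot
print(robot.close_job())"
```

```text
the job is handed in; nothing more can be done
None
```

The job is handed in at about 28 s: the crank is seated on the jack's shaft, the table is level with the stand to within about 0.3 mm, and the chuck stands within about 3 mm of the middle of the stand's top; my first push passed over the chuck's body and moved it about 4 mm along the table by a jaw before I lowered the fingers and pushed again.

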